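# Set the stock tags

## Robot

A 7-joint arm with a two-finger parallel gripper is mounted at the origin on the work surface. World frame = base frame: x ahead of the robot, y to its left, z up, the work surface at z = 0. Lengths are in m, angles in rad, forces in N, time in s.
With the tool pointing down it reaches from about 0.4 to 0.85 m from the base axis. Payload 10.4 kg.
Tool frame: the origin (TCP) lies at the very end of the fingers, on their centre line; the grasp point (between the pads) lies 19 mm behind it (manip.tcp_to_grasp is the distance from the TCP to the grasp point, in m); x points along the fingers, y is the direction in which the jaws open and shut, and the axes are right-handed (so a half turn about x gives the same grasp; the last joint's range is limited). The gripper opens to 85 mm and grips with 20 to 120 N. Pads are 22 mm wide; open, the fingers measure 114 mm over their backs; the gripper's body (76 mm by 85 mm) begins 54 mm behind the grasp point. The pads swing forward as they close: fully open they stand 13 mm farther back than shut.
Start: joints at [-1.37, 0.332, -0.065, 1.46, 0.022, 1.35, -0.088], TCP at [0.139, 0.609, 0.231] pointing down, gripper open.
Joint ranges: [-2.6, 2.6], [-0.5, 2.12], [-1.47, 1.34], [0.16, 2.42], [-1.27, 4.41], [0.06, 2.06], [-2.6, 2.6]. Speed limits (rad/s): [2.22, 2.22, 2.79, 2.79, 3.14, 3.14, 3.14].

## Interface

Orientations are given as a unit quaternion [x, y, z, w].
In Python, from workcell import manip, cams, hand_in gives the robot as it stands.
- The arm moves only by the shell command python3 -m handwheel 'ROWS' [FORCE]. ROWS is text: rows parted by semicolons, each of 7 numbers parted by spaces: the shift along the tool's x, y, z in mm, then the turn, a rotation vector about the tool's x, y, z in rad, then the finger opening in mm, from 0 to 85.4. A call has 1 to 8 rows; each row shifts and turns the commanded pose from where the row before left it, along the tool's axes as they then stand; what a row does not reach is not made up. A row lasts 1/10 s, in which the tool goes at most 50 mm and 8.59 degrees, less where a joint would pass 70% of its speed; a pose out of reach is approached as far as the arm can. A call with a gripper value outside its range is refused whole. The fingers move at their own pace and stop on an object; FORCE is the grip in N (left out, the last holds). Time passes only in rows, so rows that do not move let the fingers close. It gives the time, the measured TCP pose, the force and the opening at its end, in the units of the state.
- manip.get_obs(): the state, without advancing time (a new reading comes with each control period).
- cams.camera(name): name is "side" or "top"; returns a dict with "color" (384x512x3 uint8, blue, green, red), "depth" (384x512 float32, m along the optical axis (not along the pixel's ray), 0 where there is no reading), "camera_matrix" (3x3 intrinsics, pixels), "origin" and "attitude" of the camera in the world. Camera axes: x right, y down, z forward; pixel columns grow to the right and rows downward; lengths in m; the calibration is good to about 2 mm. A picture is of the moment at which its call begins.
- hand_in(): hands the job in, once; it reports no verdict.
Trained networks look in the newest picture that a camera, given by its name, has taken for a name from the list of things; names that differ only in an ending like _2 or _b are one class to them, and where a whole thing is asked for, a point or a joint stands for the part that bears it (a point fixed in the world has none). Each returns a list of dicts, best first, with "conf" (0 to 1); they miss things now and then, are a little off and sometimes report something else, mostly with a low value. They report only what shows in the picture. A call takes as long as a camera call. They do not tell look-alikes from the thing itself.
- cams.recognise(camera, thing): "box" ([left, top, width, height] in pixels, round what is visible of it).
- cams.outline_of(camera, thing): "region" (384x512 bool, what is visible of it) and "box" ([left, top, width, height] in pixels, round what is visible of it).
The state is a dict: "clock": time; "joint_pos": joint angles; "joint_velocities": joint speeds; "tau": joint torques, N m; "position": TCP position; "ee_rot": TCP orientation; "ft_force": force on the tool from outside, world axes, zero at the start; "torque": the same for the moment, N m; "grip_width": opening from 0.0 (shut) to 1.0 (fully open).
Only numpy, scipy, OpenCV 4.12 (cv2) and the standard library are available. Lean on these libraries where they do the work, as an engineer would, in place of code of your own. Each camera call takes 0.05 s, during which the arm holds its last target.

## Task

Each tag on the white stock board belongs to the blue bin directly behind it. Push over whichever tags are wrong so that the full bins, and only those, show a green face upward; the half-full and the empty bin must show red. Leave the bins and everything else on the bench where they stand, and lift nothing.

Things in the scene. Friction and masses are not known exactly. Their poses are not given: they have to be found in the camera images.
- board: white base plate of the stock board, 110 x 540 x 12 mm, fixed to the bench. Origin: centre of its underside. Its y axis runs along the row of tags, its x axis points away from the robot, towards the row of bins
- hinge1 (a point): mid-point of the hinge of tag 1, 32 mm above the bench, over the board's centre line; axes as the board's, the hinge lies along x. Tags: stiff leaves of about 30 g, 75 mm wide along the hinge, 5 mm thick, free edge 55 mm from the hinge. They swing freely and rest against stops 50 degrees either side of upright, the free edge then 42 mm to the side of the hinge and 67 mm above the bench
- tag1 (a joint): tilt of tag 1, the one on point hinge1: 0 = resting on the -y side, red face up; 0.873 = upright; 1.745 = resting on the +y side, green face up
- bay1 (a point): point on the bench 130 mm behind hinge1 (along the board's x): the nominal place of the bin that tag 1 belongs to
- hinge2 (a point): the same for tag 2. All tags work alike: leaning to the board's -y a tag shows its red face upward, leaning to +y its green face. Pushed at its free edge up and over, past upright, it falls by its own weight to the other side
- tag2 (a joint): tilt of tag 2, the one on point hinge2: 0 = resting on the -y side, red face up; 0.873 = upright; 1.745 = resting on the +y side, green face up
- bay2 (a point): point on the bench 130 mm behind hinge2 (along the board's x): the nominal place of the bin that tag 2 belongs to
- hinge3 (a point): the same for tag 3. The four hinges stand 140 mm apart along the board's y; their order along the row varies
- tag3 (a joint): tilt of tag 3, the one on point hinge3: 0 = resting on the -y side, red face up; 0.873 = upright; 1.745 = resting on the +y side, green face up
- bay3 (a point): point on the bench 130 mm behind hinge3 (along the board's x): the nominal place of the bin that tag 3 belongs to
- hinge4 (a point): the same for tag 4. Each hinge has two thin posts, 43 mm from its mid-point along x, 40 mm tall
- tag4 (a joint): tilt of tag 4, the one on point hinge4: 0 = resting on the -y side, red face up; 0.873 = upright; 1.745 = resting on the +y side, green face up
- bay4 (a point): point on the bench 130 mm behind hinge4 (along the board's x): the nominal place of the bin that tag 4 belongs to
- full_a_mid (a point): full bin: all sixteen orange-capped tubes. Loose blue open bin, 100 x 100 x 50 mm (58 mm to the top of the caps), about 0.45 kg; the point is its centre, 25 mm up. It stands behind one of the tags, within about 10 mm of that tag's bay; which one varies
- full_b_mid (a point): the other full bin: all sixteen orange-capped tubes. Loose blue open bin, 100 x 100 x 50 mm (58 mm to the top of the caps), about 0.45 kg; the point is its centre, 25 mm up. It stands behind one of the tags, within about 10 mm of that tag's bay; which one varies
- half_mid (a point): half-full bin: eight tubes, in the half farther from the robot. Loose blue open bin, 100 x 100 x 50 mm (58 mm to the top of the caps), about 0.45 kg; the point is its centre, 25 mm up. It stands behind one of the tags, within about 10 mm of that tag's bay; which one varies
- empty_mid (a point): empty bin: no tubes. Loose blue open bin, 100 x 100 x 50 mm (58 mm to the top of the caps), about 0.45 kg; the point is its centre, 25 mm up. It stands behind one of the tags, within about 10 mm of that tag's bay; which one varies
- jar: closed glass jar, 66 mm across, 100 mm tall, loose, not part of the job. Origin: centre of its underside
- beaker: open glass beaker, 64 mm across, 75 mm tall, loose, not part of the job. Origin: centre of its underside
- vial: small amber vial with a blue cap, 18 mm across, 46 mm tall, in front of the board, loose, not part of the job. Origin: centre of its underside
- bung: black rubber stopper, 34 mm across, 28 mm tall, in front of the board, loose, not part of the job. Origin: centre of its underside
- rack: white tube rack, 85 x 120 x 28 mm, loose, not part of the job. Origin: centre of its underside
- block: aluminium tube block, 70 x 100 x 45 mm, loose, not part of the job. Origin: centre of its underside
Things that resemble listed ones, but are neither listed nor needed, are in the scene too. Leave any pink look-alike of the part that bears full_a_mid alone. What is shaped like the part that bears empty_mid but brown is not meant.

How it is judged:
At the end, for the whole second after the job is handed in: Each tag in front of a full bin rests on its green-up side (joint above 1.6 rad), and each tag in front of the half-full or the empty bin on its red-up side (joint below 0.15 rad) (((horizontal distance between any of full_a_mid, full_b_mid and bay1 below 0.06 m and value of joint tag1 above 1.6 rad) or (horizontal distance between any of half_mid, empty_mid and bay1 below 0.06 m and value of joint tag1 below 0.15 rad)) and ((horizontal distance between any of full_a_mid, full_b_mid and bay2 below 0.06 m and value of joint tag2 above 1.6 rad) or (horizontal distance between any of half_mid, empty_mid and bay2 below 0.06 m and value of joint tag2 below 0.15 rad)) and ((horizontal distance between any of full_a_mid, full_b_mid and bay3 below 0.06 m and value of joint tag3 above 1.6 rad) or (horizontal distance between any of half_mid, empty_mid and bay3 below 0.06 m and value of joint tag3 below 0.15 rad)) and ((horizontal distance between any of full_a_mid, full_b_mid and bay4 below 0.06 m and value of joint tag4 above 1.6 rad) or (horizontal distance between any of half_mid, empty_mid and bay4 below 0.06 m and value of joint tag4 below 0.15 rad))); the robot touches nothing.
It fails at once if a bin was moved or lifted (more than 25 mm) (distance of any of full_a_mid, full_b_mid, half_mid, empty_mid from where it was at the start of the episode above 0.025 m).
It fails at once if another thing on the bench was moved, lifted or knocked over (distance of any of jar, beaker, vial, bung, rack, block from where it was at the start of the episode above 0.025 m or angle between any of jar, beaker, vial, bung, rack, block's own z axis and vertical above 0.5 rad).
It also fails if it takes over 56 s, if anything falls off the work surface, if the arm or the gripper's body presses on something with over 40 N, if the wrist force passes 120 N, or if a joint passes its speed limit or range.

## Working session

There is one attempt and no reset: what is moved stays moved. The work goes in short steps, Python scripts to look and compute and a shell command to move; the robot and the scene stay as the last step left them, time stands still between calls to the robot, and variables do not carry over. Pictures are saved under pics/ and viewed, and the job is handed in when it is done.

```bash
mkdir -p pics; ls
cat > h.py <<'E'
import numpy as np,cv2
from workcell import manip,cams,hand_in
from scipy.spatial.transform import Rotation as R
def Rm(a):
    a=np.array(a); return R.from_quat(a).as_matrix() if a.size==4 else a
def pts(c):
    K=np.array(c["camera_matrix"]);d=c["depth"];v,u=np.mgrid[:d.shape[0],:d.shape[1]]
    p=np.stack([(u-K[0,2])/K[0,0]*d,(v-K[1,2])/K[1,1]*d,d],-1)
    return p@Rm(c["attitude"]).T+np.array(c["origin"])
def proj(c,P):
    K=np.array(c["camera_matrix"]);q=(np.atleast_2d(P)-np.array(c["origin"]))@Rm(c["attitude"]);q=q@K.T
    return q[:,:2]/q[:,2:]
E
python3 - <<'E'
from h import *
for n in("top","side"):
    c=cams.camera(n);cv2.imwrite(f"pics/{n}0.png",c["color"]);np.savez(f"{n}0.npz",**c)
    print(n,c["origin"],c["attitude"])
    for t in("board","tag1","full_a_mid","half_mid","empty_mid","jar","beaker","vial","bung","rack","block"):
        print(t,[(np.round(r["box"]).tolist(),round(r["conf"],2)) for r in cams.recognise(n,t)][:6])
o=manip.get_obs();print(o)
E
```

```text
pics
top [0.36463862 0.00955111 1.15092637] [-0.69798543  0.71238367 -0.05699234  0.04558207]
board [([302.0, 229.0, 12.0, 10.0], 0.67), ([167.0, 164.0, 201.0, 70.0], 0.56), ([164.0, 139.0, 47.0, 44.0], 0.17)]
tag1 [([347.0, 165.0, 21.0, 31.0], 0.85), ([172.0, 196.0, 23.0, 28.0], 0.84), ([226.0, 186.0, 20.0, 32.0], 0.76), ([277.0, 181.0, 20.0, 28.0], 0.6)]
full_a_mid [([166.0, 142.0, 42.0, 44.0], 0.96), ([122.0, 86.0, 50.0, 53.0], 0.57)]
half_mid [([310.0, 118.0, 46.0, 44.0], 0.83), ([172.0, 197.0, 21.0, 28.0], 0.49)]
empty_mid [([301.0, 254.0, 55.0, 53.0], 0.92), ([214.0, 135.0, 42.0, 48.0], 0.66)]
jar [([381.0, 178.0, 35.0, 26.0], 0.63), ([216.0, 138.0, 39.0, 41.0], 0.3)]
beaker [([341.0, 166.0, 27.0, 36.0], 0.62)]
vial [([165.0, 163.0, 206.0, 76.0], 0.62), ([348.0, 168.0, 20.0, 30.0], 0.55)]
bung []
rack [([109.0, 171.0, 52.0, 41.0], 0.97), ([279.0, 175.0, 22.0, 35.0], 0.72), ([378.0, 175.0, 39.0, 30.0], 0.58)]
block [([371.0, 117.0, 47.0, 44.0], 0.65)]
side [ 0.41366845 -1.01123417  0.92995802] [ 0.90470771 -0.05540193  0.02397914 -0.42173403]
board [([217.0, 178.0, 87.0, 134.0],
[... 680 characters left out ...]
0, 46.0], 0.37)]
{'clock': 1.2, 'joint_pos': array([-1.36960997,  0.33217469, -0.06471243,  1.46009709,  0.02162722,
        1.34989236, -0.08850626]), 'joint_velocities': array([ 0.00049122,  0.00041173, -0.00038272,  0.00151515, -0.00029003,
       -0.0009227 , -0.00122463]), 'tau': array([-4.73666041e-04, -6.25224423e+01,  4.85705549e-02, -3.91836154e+01,
        1.63082307e-02,  1.56732804e-03, -3.18610444e-05]), 'position': array([0.13869128, 0.60944426, 0.23135477]), 'ee_rot': array([ 0.07899395,  0.70267996, -0.07890662,  0.70269095]), 'ft_force': array([ 0.42297716, -0.45680005, -0.69366023]), 'torque': array([-0.0079776 , -0.02383415, -0.00607314]), 'grip_width': 0.9983772724730217}
```

Run:
```python
import numpy as np,cv2
for n,(x,y,w,h) in {"top":(95,75,340,250),"side":(130,120,260,240)}.items():
    im=cv2.imread(f"pics/{n}0.png")[y:y+h,x:x+w]
    s=min(800/w,600/h); cv2.imwrite(f"pics/{n}0z.png",cv2.resize(im,None,fx=s,fy=s,interpolation=cv2.INTER_CUBIC));print(s)
```

```text
2.3529411764705883
2.5
```

View pics/top0z.png

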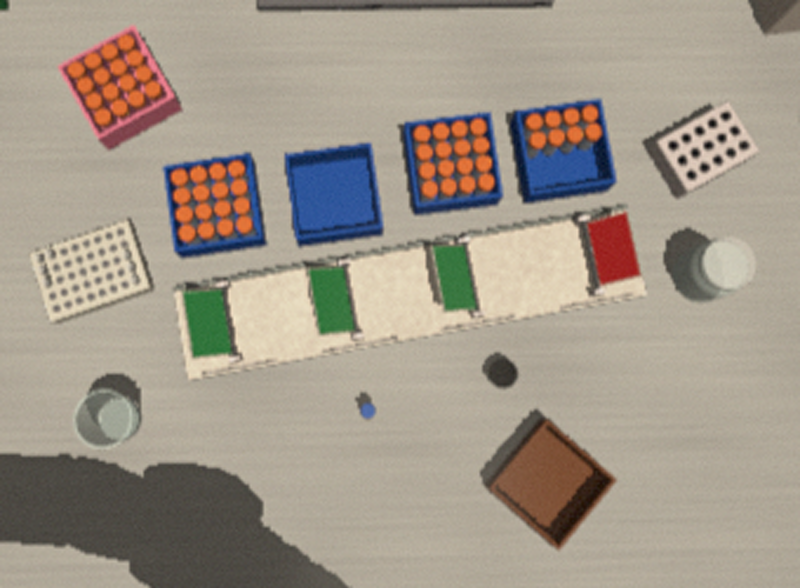

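View pics/side0z.png

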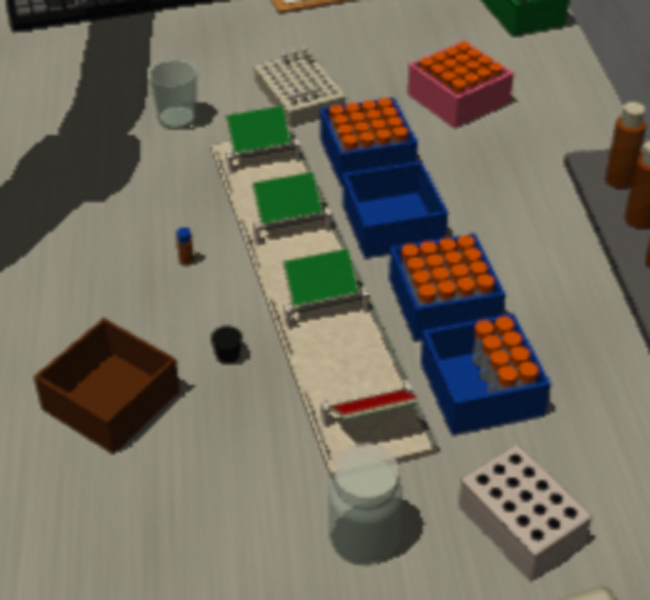

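Top view, left to right: a full bin (crop 215,205), the empty bin (335,195), a full bin (452,163) and the half bin (563,150). Their tags are green (208,322), green (333,300), green (455,277) and red (612,248). Only the second tag, in front of the empty bin, is wrong. The pink bin (120,88) and the brown bin (550,483) are look-alikes, and neither stands behind a tag.

Next I measure the tags.

Run:
```python
from h import *
for n in("top","side"):
    c=dict(np.load(n+"0.npz"));P=pts(c);b,g,r=[c["color"][...,i].astype(int) for i in range(3)]
    m=((g>r+40)&(g>b+40)&(c["depth"]>0)).astype(np.uint8)
    k,l,s,ce=cv2.connectedComponentsWithStats(m)
    for i in range(1,k):
        if s[i,4]<60: continue
        Q=P[l==i]; q=np.median(Q,0)
        print(n,s[i],np.round(q,4),"min",np.round(np.percentile(Q,3,0),3),"max",np.round(np.percentile(Q,97,0),3))
    # blue / brown extra
    m=((b>r+60)&(b>g+40)&(c["depth"]>0)).astype(np.uint8);k,l,s,ce=cv2.connectedComponentsWithStats(m)
    for i in range(1,k):
        if s[i,4]>8: print(n,"blue",s[i],np.round(np.median(P[l==i],0),3))
c=dict(np.load("top0.npz"));x,y,w,h=155,125,120,110
im=cv2.resize(c["color"][y:y+h,x:x+w],None,fx=5,fy=5,interpolation=cv2.INTER_CUBIC);cv2.imwrite("pics/crop1.png",im)
```

```text
top [280 180  17  26 325] [ 0.522  -0.0948  0.0537] min [ 0.49  -0.115  0.038] max [ 0.555 -0.077  0.068]
top [227 189  18  27 369] [0.4997 0.0417 0.054 ] min [0.467 0.024 0.038] max [0.532 0.061 0.067]
top [173 199  20  27 420] [0.4766 0.1809 0.053 ] min [0.445 0.161 0.037] max [0.51  0.199 0.068]
top blue [314 118  43  42 638] [ 0.658 -0.231  0.006]
top blue [267 123  41  40 252] [ 0.648 -0.094  0.049]
top blue [ 216  136   41   42 1194] [0.631 0.041 0.005]
top blue [165 141  42  42 286] [0.604 0.165 0.049]
top blue [249 247   5   5  22] [0.377 0.005 0.046]
top blue [502 261  10  43 305] [ 0.287 -0.605  0.135]
side [221 163  25  18 334] [0.4774 0.1816 0.0526] min [0.444 0.163 0.038] max [0.511 0.2   0.068]
side [232 189  27  20 388] [0.5003 0.0435 0.0523] min [0.467 0.025 0.038] max [0.534 0.063 0.067]
side [244 220  29  22 457] [ 0.5231 -0.0942  0.0527] min [ 0.49  -0.114  0.038] max [ 0.556 -0.076  0.068]
side blue [258 163  11  19  39] [0.567 0.175 0.05 ]
side blue [290 173   7   5  12] [0.664 0.137 0.049]
side blue [267 185  42  26 409] [0.627 0.064 0.006]
side blue [201 211   5   4  15] [0.377 0.004 0.046]
side blue [286 218  40  26 100] [ 0.615 -0.129  0.049]
side blue [327 233   5   6  13] [ 0.71  -0.139  0.051]
side blue [299 248  51  34 409] [ 0.655 -0.217  0.006]
```

View pics/crop1.png

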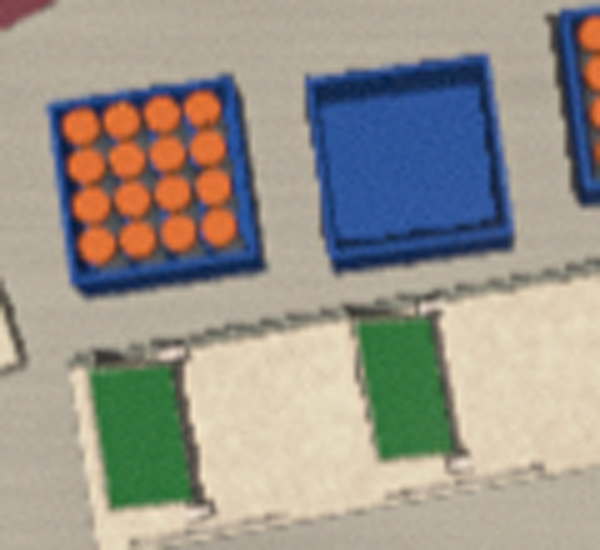

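Tag 1, 2 and 3 spacing is 140 mm, the leaves run from 38 to 68 mm in height, and the blue bins sit 130 mm behind, so the geometry checks. The crop confirms that the target tag, green at (405,390), stands in front of the empty bin (410,160). I now work out the approach in tool axes.

```bash
cat >> h.py <<'E'
yb=np.array([-.1625,.987,0]);yb/=np.linalg.norm(yb);H=np.array([.503,.0215,0])
def st():
    o=manip.get_obs();T=R.from_quat(o["ee_rot"]).as_matrix();p=o["position"]
    print("p",np.round(p,4),"F",np.round(o["ft_force"],1),"g",round(o["grip_width"],2),"t",o["clock"]);print("q",np.round(o["joint_pos"],2))
    print("s along yb from hinge2 (mm)",np.round((p-H)@yb*1e3,1))
    return o,T,p
E
python3 - <<'E'
from h import *
o,T,p=st();print(np.round(T,3))
for s,z in((78,.231),(78,.052),(-12,.052)):
    t=H+yb*s/1e3;t[2]=z;d=(t-p)@T*1e3;print(s,z,np.round(t,3),"tool mm",np.round(d,1));p=t
E
```

```text
p [0.1387 0.6094 0.2314] F [ 0.4 -0.5 -0.7] g 1.0 t 1.2
q [-1.37  0.33 -0.06  1.46  0.02  1.35 -0.09]
s along yb from hinge2 (mm) 639.3
[[ 0.     0.222  0.975]
 [ 0.     0.975 -0.222]
 [-1.     0.     0.   ]]
78 0.231 [0.49  0.098 0.231] tool mm [ 3.000e-01 -4.202e+02  4.563e+02]
78 0.052 [0.49  0.098 0.052] tool mm [179.  -0.  -0.]
-12 0.052 [0.505 0.01  0.052] tool mm [ -0.  -83.3  34. ]
```

```bash
python3 -m handwheel '0 -26 28.5 0 0 0 0;0 -26 28.5 0 0 0 0;0 -26 28.5 0 0 0 0;0 -26 28.5 0 0 0 0;0 -26 28.5 0 0 0 0;0 -26 28.5 0 0 0 0;0 -26 28.5 0 0 0 0;0 -26 28.5 0 0 0 0' 20; python3 -m handwheel '0 -26 28.5 0 0 0 0;0 -26 28.5 0 0 0 0;0 -26 28.5 0 0 0 0;0 -26 28.5 0 0 0 0;0 -26 28.5 0 0 0 0;0 -26 28.5 0 0 0 0;0 -26 28.5 0 0 0 0;0 0 0 0 0 0 0'
python3 - <<'E'
from h import *
o,T,p=st();print(np.round(T,3))
t=H+yb*.078;t[2]=.052;print(np.round((t-p)@T*1e3,1))
E
```

```text
clock: 2.0
position: [0.3156, 0.3547, 0.2315]
ee_rot: [0.079, 0.703, -0.079, 0.703]
ft_force: [1.3, -1.0, 0.8]
grip_width: -0.001
clock: 2.8
position: [0.4713, 0.1293, 0.2316]
ee_rot: [0.081, 0.702, -0.082, 0.703]
ft_force: [-0.9, 0.1, 0.1]
grip_width: -0.003
p [0.4713 0.1293 0.2316] F [-0.9  0.1  0.1] g -0.0 t 2.8
q [-0.78  0.01  0.42  1.83 -0.    1.3   0.99]
s along yb from hinge2 (mm) 111.5
[[ 0.001  0.229  0.973]
 [-0.001  0.973 -0.229]
 [-1.    -0.001  0.002]]
[179.7 -25.5  25.3]
```

```bash
python3 -m handwheel '0 -13 13 0 0 0 0;0 -12 12 0 0 0 0;30 0 0 0 0 0 0;30 0 0 0 0 0 0;30 0 0 0 0 0 0;25 0 0 0 0 0 0;25 0 0 0 0 0 0;0 0 0 0 0 0 0'
python3 - <<'E'
from h import *
o,T,p=st()
t=H+yb*.078;t[2]=.052;print(np.round((t-p)@T*1e3,1))
c=cams.camera("side");cv2.imwrite("pics/s2.png",cv2.resize(c["color"][120:360,130:390],None,fx=2.5,fy=2.5))
E
```

```text
clock: 3.6
position: [0.4857, 0.1042, 0.0887]
ee_rot: [0.078, 0.704, -0.08, 0.701]
ft_force: [-0.9, 0.2, -0.1]
grip_width: -0.003
p [0.4857 0.1042 0.0887] F [-0.9  0.2 -0.1] g -0.0 t 3.6
q [-0.71  0.2   0.45  1.98 -0.1   1.    1.13]
s along yb from hinge2 (mm) 84.4
[36.6 -4.4  6. ]
```

View pics/s2.png

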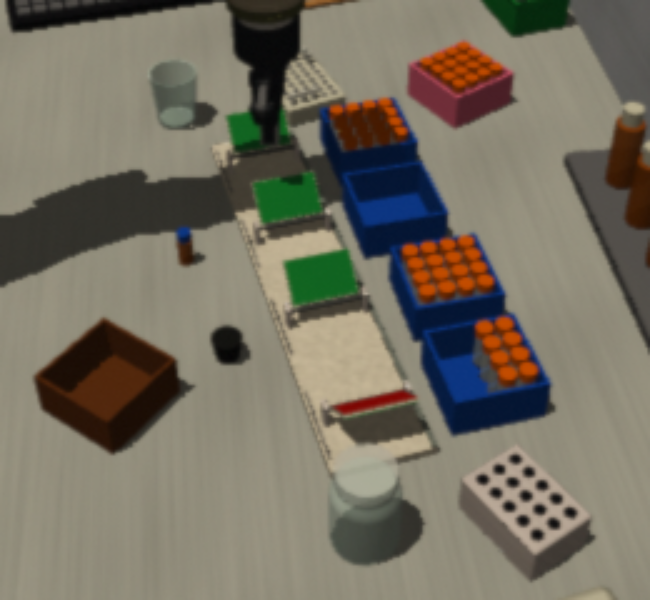

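The fingertip (crop 268,145) is between tags 1 and 2, clear of both. I go down and push towards −y.

```bash
python3 -m handwheel '12 -2 3 0 0 0 0;12 -2 3 0 0 0 0;12 0 0 0 0 0 0;0 0 0 0 0 0 0;0 -9.3 3.8 0 0 0 0;0 -9.3 3.8 0 0 0 0;0 -9.3 3.8 0 0 0 0;0 -9.3 3.8 0 0 0 0'
python3 - <<'E'
from h import *
o,T,p=st()
t=H-yb*.012;t[2]=.052;print(np.round((t-p)@T*1e3,1))
c=cams.camera("side");cv2.imwrite("pics/s3.png",cv2.resize(c["color"][140:260,180:340],None,fx=5,fy=5))
E
```

```text
clock: 4.45
position: [0.4994, 0.0711, 0.0594]
ee_rot: [0.082, 0.704, -0.071, 0.702]
ft_force: [-35.7, 58.4, 69.7]
grip_width: -0.001
p [0.4994 0.0711 0.0594] F [-35.7  58.4  69.7] g -0.0 t 4.45
q [-0.63  0.25  0.46  1.99 -0.16  0.93  1.27]
s along yb from hinge2 (mm) 49.5
[  6.4 -58.9  18.7]
```

View pics/s3.png

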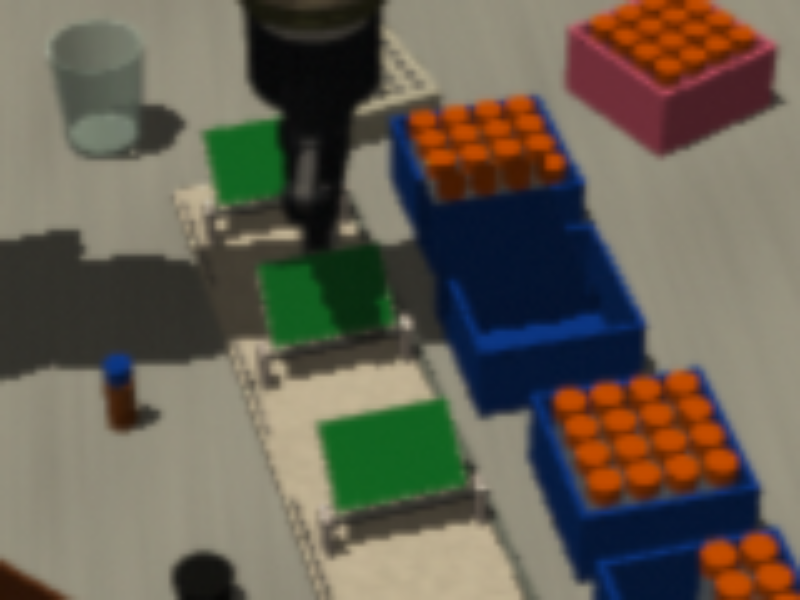

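The wrist reads almost 100 N and the tip was forced up. With high friction, a level push jams against the edge, because the edge has to rise along the finger. I back off and will follow the edge's arc, up and over.

```bash
python3 -m handwheel '0 9.3 -3.8 0 0 0 0;0 9.3 -3.8 0 0 0 0;0 0 0 0 0 0 0;0 0 0 0 0 0 0'
python3 - <<'E'
from h import *
o,T,p=st();print(np.round(T,2))
for s in (70,60):
  t=H+yb*s/1e3;t[2]=.05;print(np.round((t-p)@T*1e3,1))
c=cams.camera("side");P=pts(c);b,g,r=[c["color"][...,i].astype(int) for i in range(3)]
m=((g>r+40)&(g>b+40)&(c["depth"]>0)).astype(np.uint8);k,l,s,ce=cv2.connectedComponentsWithStats(m)
for i in range(1,k):
    Q=P[l==i]
    if len(Q)>60: print(s[i],np.round(np.percentile(Q,[3,97],0),3).tolist())
cv2.imwrite("pics/s4.png",cv2.resize(c["color"][140:260,180:340],None,fx=5,fy=5))
E
```

```text
clock: 4.9
position: [0.4961, 0.0794, 0.0553]
ee_rot: [0.079, 0.703, -0.079, 0.703]
ft_force: [0.2, 3.0, 2.4]
grip_width: -0.002
p [0.4961 0.0794 0.0553] F [0.2 3.  2.4] g -0.0 t 4.9
q [-0.66  0.26  0.46  1.99 -0.14  0.92  1.22]
s along yb from hinge2 (mm) 58.2
[[ 0.    0.22  0.98]
 [ 0.    0.98 -0.22]
 [-1.    0.    0.  ]]
[ 5.3  9.9 -6.9]
[ 5.3  0.7 -3.1]
[221 164  14  17 184] [[0.443, 0.161, 0.038], [0.48, 0.198, 0.068]]
[232 192  21  17 193] [[0.465, 0.021, 0.037], [0.509, 0.057, 0.068]]
[244 220  29  22 462] [[0.49, -0.114, 0.038], [0.556, -0.076, 0.068]]
```

View pics/s4.png

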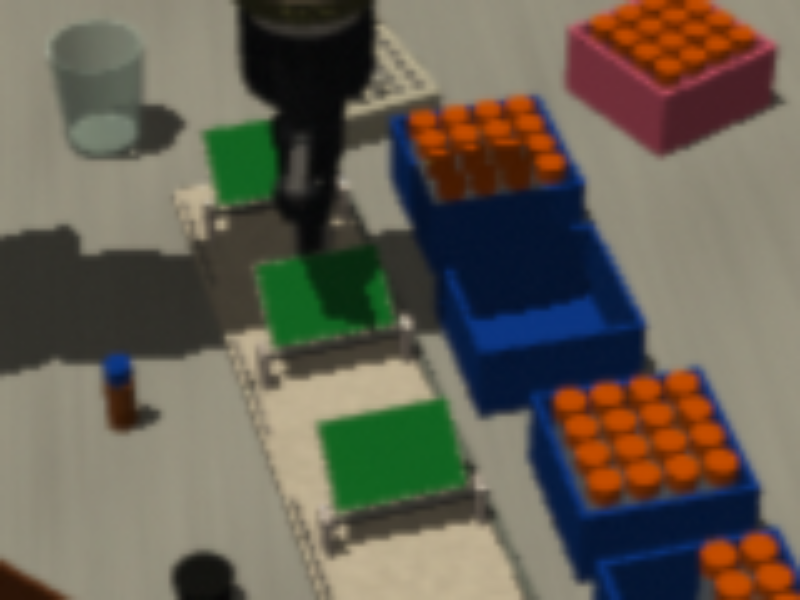

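```bash
python3 -m handwheel '0 9 -3.6 0 0 0 0;0 0 0 0 0 0 0;9 0 0 0 0 0 0;9 0 0 0 0 0 0;0 0 0 0 0 0 0;0 -5 2 0 0 0 0;0 -4.5 1.8 0 0 0 0;0 0 0 0 0 0 0'
python3 - <<'E'
from h import *
o,T,p=st()
E
```

```text
clock: 5.75
position: [0.4967, 0.0783, 0.0378]
ee_rot: [0.08, 0.702, -0.079, 0.703]
ft_force: [-0.4, 1.3, 1.4]
grip_width: 0.0
p [0.4967 0.0783 0.0378] F [-0.4  1.3  1.4] g 0.0 t 5.75
q [-0.65  0.29  0.45  2.   -0.16  0.88  1.24]
s along yb from hinge2 (mm) 57.1
```

The tip is at z = 38 mm, just touching the edge. I start the arc in small steps.

```bash
python3 -m handwheel '-3 -2 0.8 0 0 0 0;-4 -3 1.2 0 0 0 0;-4 -3 1.2 0 0 0 0;0 0 0 0 0 0 0'
python3 - <<'E'
from h import *
o,T,p=st()
c=cams.camera("side");cv2.imwrite("pics/s5.png",cv2.resize(c["color"][140:260,180:340],None,fx=5,fy=5))
E
```

```text
clock: 6.15
position: [0.498, 0.0696, 0.049]
ee_rot: [0.079, 0.702, -0.079, 0.703]
ft_force: [1.3, -0.6, 0.1]
grip_width: -0.0
p [0.498  0.0696 0.049 ] F [ 1.3 -0.6  0.1] g -0.0 t 6.15
q [-0.64  0.27  0.46  2.   -0.15  0.91  1.25]
s along yb from hinge2 (mm) 48.3
```

View pics/s5.png

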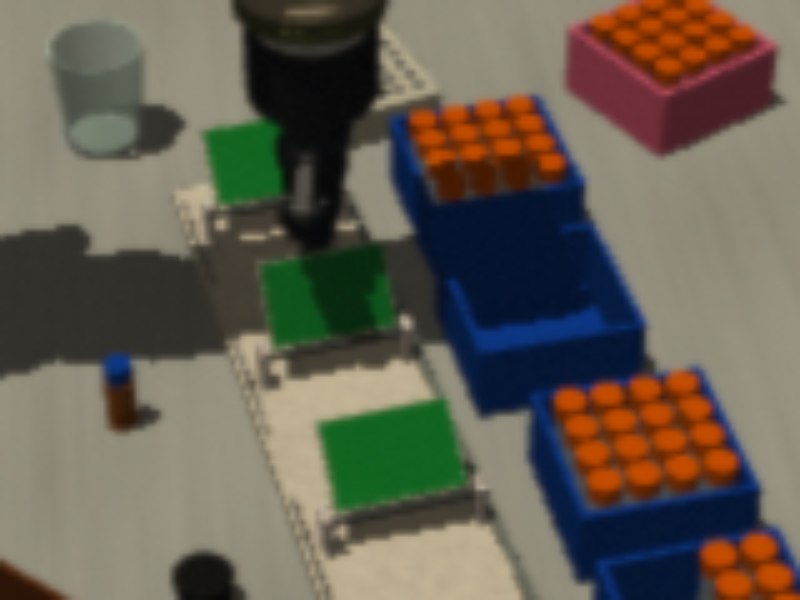

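```bash
cat >> h.py <<'E'
def leaf(c):
    P=pts(c);b,g,r=[c["color"][...,i].astype(int) for i in range(3)]
    for nm,m in(("green",(g>r+40)&(g>b+40)),("red",(r>g+60)&(r>b+60)&(abs(r-g)>3*abs(g-b)))):
        k,l,s,ce=cv2.connectedComponentsWithStats((m&(c["depth"]>0)).astype(np.uint8))
        for i in range(1,k):
            Q=P[l==i]
            if len(Q)<40: continue
            S=np.c_[(Q-H)@yb*1e3,Q[:,2]*1e3]
            f=np.linalg.svd(S-np.median(S,0),full_matrices=False)[2][0]
            if np.median(Q[:,2])<.12: print(nm,s[i],"s,z pct3-97",np.round(np.percentile(S,[3,97],0)).tolist(),"slope deg",round(np.degrees(np.arctan2(f[1],f[0])),1))
E
python3 -m handwheel '-4 -3.7 1.5 0 0 0 0;-4 -3.7 1.5 0 0 0 0;0 0 0 0 0 0 0'
python3 - <<'E'
from h import *
o,T,p=st()
leaf(cams.camera("side"))
E
```

```text
clock: 6.5
position: [0.4992, 0.0617, 0.0569]
ee_rot: [0.079, 0.702, -0.079, 0.703]
ft_force: [0.5, 1.2, 0.5]
grip_width: -0.001
p [0.4992 0.0617 0.0569] F [0.5 1.2 0.5] g -0.0 t 6.5
q [-0.63  0.26  0.47  1.99 -0.14  0.92  1.26]
s along yb from hinge2 (mm) 40.2
green [221 164  16  17 210] s,z pct3-97 [[143.0, 38.0], [180.0, 69.0]] slope deg 146.2
green [233 193  14  16 142] s,z pct3-97 [[0.0, 40.0], [20.0, 80.0]] slope deg -114.2
green [244 220  29  22 461] s,z pct3-97 [[-135.0, 38.0], [-100.0, 68.0]] slope deg -139.4
red [294 145  41  15 107] s,z pct3-97 [[161.0, 39.0], [251.0, 54.0]] slope deg 175.2
red [264 276  32  10 124] s,z pct3-97 [[-319.0, 40.0], [-284.0, 68.0]] slope deg 140.1
```

The leaf is now about 24° short of upright and the force is low. I carry on over.

```bash
python3 -m handwheel '-3 -7.4 3 0 0 0 0;-2 -7.4 3 0 0 0 0;-1 -7.4 3 0 0 0 0;0 -7.4 3 0 0 0 0;0 0 0 0 0 0 0;0 0 0 0 0 0 0'
python3 - <<'E'
from h import *
o,T,p=st()
c=cams.camera("side");leaf(c);cv2.imwrite("pics/s6.png",cv2.resize(c["color"][140:260,180:340],None,fx=5,fy=5))
E
```

```text
clock: 7.15
position: [0.5038, 0.0307, 0.0622]
ee_rot: [0.079, 0.703, -0.079, 0.703]
ft_force: [0.0, 0.1, 0.7]
grip_width: -0.002
p [0.5038 0.0307 0.0622] F [0.  0.1 0.7] g -0.0 t 7.15
q [-0.59  0.26  0.49  1.98 -0.15  0.94  1.32]
s along yb from hinge2 (mm) 8.9
green [221 164  18  17 221] s,z pct3-97 [[144.0, 37.0], [179.0, 68.0]] slope deg 147.8
green [244 220  29  22 464] s,z pct3-97 [[-135.0, 38.0], [-101.0, 68.0]] slope deg -139.7
red [294 145  41  14 109] s,z pct3-97 [[164.0, 40.0], [253.0, 53.0]] slope deg 174.9
red [264 276  32  10 122] s,z pct3-97 [[-320.0, 40.0], [-285.0, 70.0]] slope deg 140.0
```

View pics/s6.png

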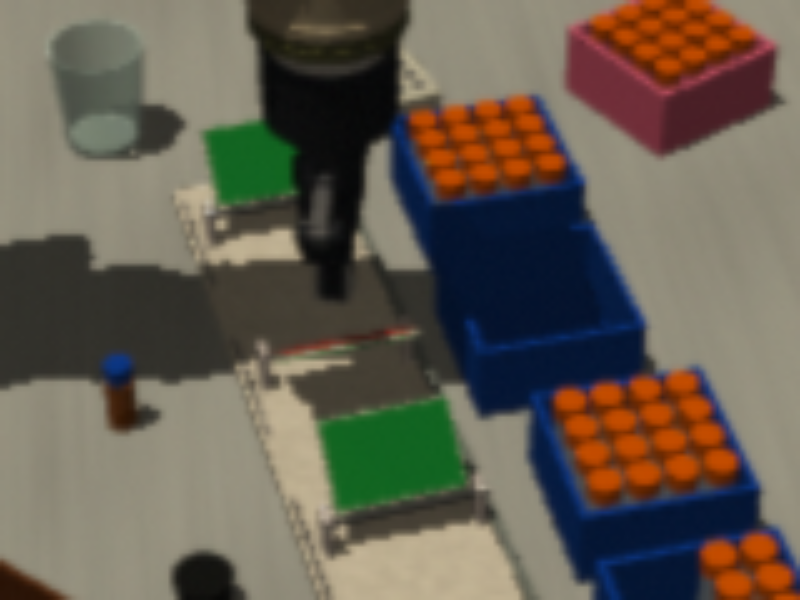

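The tag has fallen to the red side (thin red line near 345,338 in the crop). I raise the tool straight up and move clear.

```bash
python3 -m handwheel '-20 0 0 0 0 0 0;-30 0 0 0 0 0 0;-40 0 0 0 0 0 0;-40 0 0 0 0 0 0;-40 0 0 0 0 0 0;0 25 -25 0 0 0 0;0 25 -25 0 0 0 0;0 25 -25 0 0 0 0'; python3 -m handwheel '0 25 -25 0 0 0 0;0 25 -25 0 0 0 0;0 25 -25 0 0 0 0;0 25 -25 0 0 0 0;0 25 -25 0 0 0 0;0 25 -25 0 0 0 0;0 0 0 0 0 0 0;0 0 0 0 0 0 0'
python3 - <<'E'
from h import *
o,T,p=st()
a=dict(np.load("top0.npz"));c=cams.camera("top");leaf(c);x,y,w,h=95,75,340,250
cv2.imwrite("pics/t7.png",cv2.resize(c["color"][y:y+h,x:x+w],None,fx=2.35,fy=2.35,interpolation=cv2.INTER_CUBIC))
print("side");leaf(cams.camera("side"))
E
```

```text
clock: 8.0
position: [0.4466, 0.122, 0.2326]
ee_rot: [0.079, 0.702, -0.079, 0.703]
ft_force: [0.0, 0.7, -0.5]
grip_width: 0.001
clock: 8.8
position: [0.334, 0.3006, 0.2321]
ee_rot: [0.078, 0.703, -0.078, 0.703]
ft_force: [-0.1, -0.3, 0.4]
grip_width: 0.001
p [0.334  0.3006 0.2321] F [-0.1 -0.3  0.4] g 0.0 t 8.8
q [-0.97 -0.06  0.13  1.9   0.01  1.3   0.51]
s along yb from hinge2 (mm) 302.9
green [280 180  17  26 328] s,z pct3-97 [[-136.0, 38.0], [-101.0, 67.0]] slope deg -139.1
green [173 198  20  28 422] s,z pct3-97 [[144.0, 38.0], [179.0, 68.0]] slope deg 41.0
red [120  86  49  48 391] s,z pct3-97 [[165.0, -1.0], [278.0, 54.0]] slope deg 3.8
red [345 165  22  31 472] s,z pct3-97 [[-319.0, 37.0], [-283.0, 68.0]] slope deg -40.8
red [243 184  19  31 400] s,z pct3-97 [[-39.0, 36.0], [-3.0, 68.0]] slope deg -40.7
side
green [221 163  25  18 343] s,z pct3-97 [[144.0, 38.0], [181.0, 68.0]] slope deg -140.6
green [244 220  29  22 461] s,z pct3-97 [[-135.0, 38.0], [-100.0, 68.0]] slope deg -140.2
red [294 145  41  14  99] s,z pct3-97 [[162.0, 38.0], [249.0, 54.0]] slope deg 174.8
red [264 276  32  10 119] s,z pct3-97 [[-318.0, 39.0], [-284.0, 68.0]] slope deg 139.9
```

View pics/t7.png

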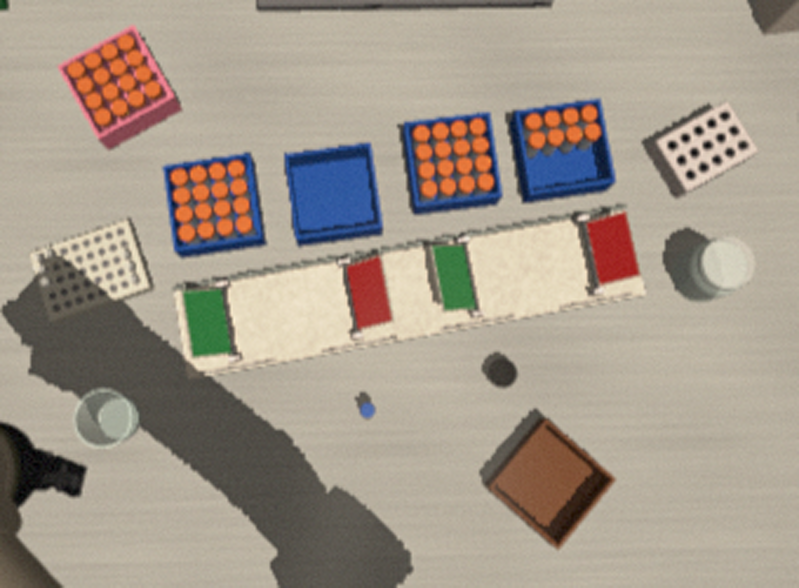

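The top view now shows green (208,322), red (370,293), green (455,277) and red (612,248). Each matches its bin: full, empty, full, half. All four leaves rest at their stops, the bins and other objects are at the same pixels as before, and the arm is clear.

```bash
python3 -c "
from workcell import hand_in
print(hand_in())"
```

```text
the job is handed in; nothing more can be done
None
```

Only one tag was wrong: the second from the left in the top view, green in front of the empty bin. I pushed it over to red and handed the job in; the clock read about 9 s at my last look.

- **Failed first push:** My first level push jammed on the tag's edge, and the reading at the end of that move was about 98 N at the wrist (limit 120 N; the peak between readings is not known). I backed off and followed the edge's arc up and over, with about 3 N or less at each reading.
- **Tags:** In the last top picture all four rest at their stops, about 50° from upright. The colours are green, red, green and red in front of the full, empty, full and half-full bins.
- **Side camera:** In the final check its colour filter did not pick up the pushed tag; I did not follow this up. An earlier side picture, taken right after the push, shows it lying to the red side.
- **Everything else:** Bins and loose objects look unmoved against the first picture, compared by eye only. The arm stands clear, with under 1 N at the wrist.

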